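# Turn the pan handles in and hang the utensils on the soup pot

### The arm

A 7-joint arm with a two-finger parallel gripper is mounted at the origin on a cart in front of the work surface, level with it; the furniture and walls round the work are solid. World frame = base frame: x ahead of the robot, y to its left, z up, the work surface at z = 0. Lengths are in m, angles in degrees, forces in N, time in s.
With the tool pointing down it reaches from about 0.35 to 0.775 m from the base axis. Payload 3.1 kg.
Tool frame: the origin (TCP) lies on the centre line of the jaws, within the pads' length; the fingertips stand 17 mm ahead of it and the grasp point (between the pads) lies 2 mm behind it (robot.tip_reach is the distance from the TCP to the fingertips, in m); z points along the fingers, y is the line along which they close (so a half turn about z gives the same grasp; the last joint's range is limited). The gripper opens to 85 mm and grips with 20 to 120 N. Pads are 22 mm wide; open, the fingers measure 114 mm over their backs; the gripper's body (76 mm by 85 mm) begins 54 mm behind the grasp point. The pads swing forward as they close: fully open they stand 13 mm farther back than shut.
Start: joints at [74.387, 17.813, 0.802, 86.603, -0.252, 75.585, -1.558], TCP at [0.126, -0.535, 0.248] pointing down, gripper open.
Joint ranges: [-154.91, 154.91], [-16.99, 109.72], [-72.82, 74.43], [7.12, 147.25], [-82.49, 262.49], [11.32, 116.49], [-174.64, 174.64]. Speed limits (degrees/s): [159.86, 159.86, 180, 180, 180, 180, 180].

### API

Orientations are given as [roll, pitch, yaw] about the fixed x, y, z axes, in that order (R = Rz(yaw) Ry(pitch) Rx(roll)).
In Python, from station import robot, fingers, vision, workorder, recognise gives the robot as it stands. Calls block until the motion is done:
- robot.move_to(position, orientation): joint-space move of the TCP to a pose.
- robot.line_to(position, orientation=None, velocity=0.15, f_stop=None): straight line of the TCP; orientation=None keeps the orientation; velocity is the mean speed in m/s. With f_stop (N) it stops when the force on the tool has changed by that much, and returns True; else False.
- robot.move_j(angles): joint-space move.
- fingers.gripper_to(opening, force=None): opening from 0.0 (shut) to 1.0 (fully open); force is the grip in N (None keeps the last); returns when the fingers have stopped.
- robot.pause(seconds).
- robot.inverse_kinematics(position, orientation): joint angles nearest the present ones, or None.
- vision.grab_frame(name): name is "side" or "top"; returns the picture (400x640x3 uint8, red, green, blue); there is no depth.
- vision.calibration(name): a dict with "mtx" (3x3 intrinsics, pixels), "k1" (the pictures are not rectified: a ray, as slopes to the right and down, at radius r is drawn at 1 + k1 r^2 times it, then the intrinsics apply), "extrinsics" (4x4, takes a point from world to camera coordinates). Camera axes: x right, y up, looking along -z (the intrinsics and any distortion apply to the point x, -y, -z); pixel columns grow to the right and rows downward; lengths in m; the calibration is good to about 2 mm. A picture is of the moment at which its call begins. calibration takes no time and is no camera call.
A pose or a line that the arm cannot do raises robot.PlanningError and nothing moves.
- workorder.close_job(): hands the job in; it is judged then, once.
Trained networks look in the newest picture that a camera, given by its name, has taken for a name from the list of things; names that differ only in an ending like _2 or _b are one class to them, and where a whole thing is asked for, a point or a joint stands for the part that bears it (a point fixed in the world has none). Each returns a list of dicts, best first, with "p" (0 to 1); they miss things now and then, are a little off and sometimes report something else, mostly with a low value. They report only what shows in the picture. A call takes as long as a camera call.
- recognise(label, camera): "rect" ([centre column, centre row, width, height] in pixels, round what is visible of it).
Readings, each from a call of its own:
- robot.current_time_s(): time.
- robot.current_joint_positions(): joint angles.
- robot.current_dq(): joint speeds.
- robot.current_joint_torque(): joint torques, N m.
- robot.current_tool_pos(): TCP position.
- robot.current_eef_rot(): TCP orientation.
- robot.current_contact_force(): force on the tool from outside, world axes, zero at the start.
- robot.current_torque(): the same for the moment, N m.
- robot.current_finger_gap(): opening from 0.0 (shut) to 1.0 (fully open).
- robot.current_gripper_force(): force on a finger pad.
Only numpy, scipy, OpenCV 4.12 (cv2) and the standard library are available. Lean on these libraries where they do the work, as an engineer would, in place of code of your own. Each camera call takes 0.05 s, during which the arm holds its last target. There are 200 camera calls.

### The job

Make the hob ready for cooking: first swing the handles of both small pans in from the front edge, each pan staying on the glass inside its own white ring, so that each handle points sideways or back, lies wholly over the hob and is clear of the other pan, its handle and the pot. Only then take every utensil that hangs on the caddy and hang it by its own hook on the rim of the soup pot, head inside the pot, leaving the pot on its ring. Leave the other things alone; if a pan gets knocked, put it back in order.

Things in the scene. Friction and masses are not known exactly. Their poses are not given: they have to be found in the camera images.
- hob: flat black glass three-zone hob, 380 mm deep (x) by 520 mm wide (y) by 28 mm thick, fixed. Origin: centre of its underside on the worktop; x to the back edge (front edge at x -190), y to its left edge (edges at y -260 and 260). Three printed white rings mark the zones
- zone_left (a point): centre of the front left ring (ring radius 80 mm) on the glass, at (-90, 130, 28) in the hob's frame
- zone_right (a point): centre of the front right ring (ring radius 80 mm) on the glass, at (-90, -130, 28) in the hob's frame
- zone_rear (a point): centre of the rear ring (ring radius 98 mm) on the glass, at (90, 0, 28) in the hob's frame
- milk_pan: steel milk pan with a black handle. Loose, 0.55 kg, 110 mm across, 75 high. Origin: centre of underside, z up, +x along the handle, which runs level to 150 mm from the centre; its grip is 18 wide, 16 high, centred 60 mm above the underside, x 68 to 150. Starts on the left or right ring, handle out over the front edge; may be knocked 2 to 4 cm aside
- milk_pan_tip (a point): outer end of the milk pan's handle, at (150, 0, 60) in the pan's frame
- milk_pan_grip (a point): middle of the milk pan's grip, at (115, 0, 60) in the pan's frame
- red_pan: dark red pan with a wooden handle. Loose, 0.55 kg, 110 mm across, 75 high. Origin: centre of underside, z up, +x along the handle, which runs level to 150 mm from the centre; its grip is 18 wide, 16 high, centred 60 mm above the underside, x 68 to 150. Starts on the left or right ring, handle out over the front edge; may be knocked 2 to 4 cm aside
- red_pan_tip (a point): outer end of the red pan's handle, at (150, 0, 60) in the pan's frame
- red_pan_grip (a point): middle of the red pan's grip, at (115, 0, 60) in the pan's frame
- pot: open aluminium soup pot on the rear ring, loose, 1.6 kg, 170 mm across outside, 105 mm high, wall 4 mm (so the middle of the wall is 83 mm from the axis), inner floor 6 mm above the underside. Origin: centre of its underside, z up. Small loop ears at +y and -y stand out 24 mm, 60 to 70 mm above the underside, 60 mm wide
- caddy: square green utensil caddy, open at the top, fixed, 150 x 150 mm, 125 mm high, wall 4 mm. Origin: centre of its underside. At the start the ladle hangs on its -x wall, the skimmer on its +y wall, the masher on its -y wall; one of them may be absent
- ladle: steel ladle with a black grip, hung on the caddy rim by its hook, head inside. Origin: level with the lowest point of its head, straight below the hook's slot; z up along the handle, +x to the hook's tip (away from the head). 160 mm tall. Grip on top, above the hook: 20 mm wide in y, x -15.5 to -1.5, z 105 to 160. 0.1 kg
- ladle_hook (a point): the ladle's hook: the top of its slot, the point that rests on a rim, at (0, 0, 85) in the utensil's frame. The slot is 12 mm wide (x -6 to 6) and open below, 16 mm wide in y; on one side the hook's tip (x 6 to 11) reaches down to z 60, on the other the flat handle (x -11 to -6) down to z 7
- ladle_head (a point): middle of the ladle's bowl, at (-31, 0, 10) in its frame. The head spans x -11 to -51 and is 42 mm wide
- skimmer: steel skimmer (flat holed disc) with a blue grip, hung on the caddy rim by its hook, head inside. Origin: level with the lowest point of its head, straight below the hook's slot; z up along the handle, +x to the hook's tip (away from the head). 160 mm tall. Grip on top, above the hook: 20 mm wide in y, x -15.5 to -1.5, z 105 to 160. 0.1 kg
- skimmer_hook (a point): the skimmer's hook: the top of its slot, the point that rests on a rim, at (0, 0, 85) in the utensil's frame. The slot is 12 mm wide (x -6 to 6) and open below, 16 mm wide in y; on one side the hook's tip (x 6 to 11) reaches down to z 60, on the other the flat handle (x -11 to -6) down to z 7
- skimmer_head (a point): point just above the skimmer's disc, at (-31, 0, 10) in its frame. The head spans x -11 to -51 and is 42 mm wide
- masher: steel masher (ring with a cross) with an orange grip, hung on the caddy rim by its hook, head inside. Origin: level with the lowest point of its head, straight below the hook's slot; z up along the handle, +x to the hook's tip (away from the head). 160 mm tall. Grip on top, above the hook: 20 mm wide in y, x -15.5 to -1.5, z 105 to 160. 0.1 kg
- masher_hook (a point): the masher's hook: the top of its slot, the point that rests on a rim, at (0, 0, 85) in the utensil's frame. The slot is 12 mm wide (x -6 to 6) and open below, 16 mm wide in y; on one side the hook's tip (x 6 to 11) reaches down to z 60, on the other the flat handle (x -11 to -6) down to z 7
- masher_head (a point): point just above the masher's ring, at (-31, 0, 10) in its frame. The head spans x -11 to -51 and is 42 mm wide
- mug: white spotted mug, 82 x 114 x 91 mm, bystander left of the hob; origin at its underside
- pea_tin: tin with a picture of peas, 75 mm across, 58 mm high, bystander right of the caddy; origin at its underside
- salt: glass salt shaker with a grey cap, 44 mm across, 90 mm high, bystander right of the caddy; origin at its underside

How it is judged:
By the outcome, as a careful person would: the job done as asked, in the order asked, and still so for the second after the job is handed in, with the robot touching nothing.
Of ladle, skimmer, masher only 2 to 3 are there at a start; the rules pass over those that are not, and their reading is None.
At some moment in a run one of milk_pan, red_pan may be knocked a few centimetres aside while the robot is not near it.
It also fails if it takes over 210 s, if anything falls off the work surface, if the arm or the gripper's body presses on something with over 40 N, if the wrist force passes 120 N, or if a joint passes its speed limit or range.

## Working session

There is one attempt and no reset: what is moved stays moved. The work goes in short steps, each a Python script; the robot and the scene stay as the last script left them, time stands still between calls to the robot, and variables do not carry over. Pictures are saved under pics/ and viewed, at most 14 in all, crops included, and the job is handed in when it is done.

```bash
ls; mkdir -p pics
cat > h.py <<'E'
import numpy as np, cv2
from station import robot, fingers, vision, workorder, recognise
def save(cam,name):
    im=vision.grab_frame(cam); cv2.imwrite(f'pics/{name}.png',im[:,:,::-1]); return im
def proj(cam,P):
    c=vision.calibration(cam);P=np.atleast_2d(P);E=np.array(c['extrinsics']);q=P@E[:3,:3].T+E[:3,3]
    s=np.c_[q[:,0],-q[:,1]]/(-q[:,2:]); s=s*(1+c['k1']*(s**2).sum(1,keepdims=True))
    M=np.array(c['mtx']); return s@M[:2,:2].T+M[:2,2]
def ray(cam,uv):
    c=vision.calibration(cam);M=np.array(c['mtx']);E=np.array(c['extrinsics'])
    d=np.linalg.solve(M[:2,:2],np.array(uv,float)-M[:2,2]);s=d.copy()
    for _ in range(20): s=d/(1+c['k1']*(s@s))
    v=E[:3,:3].T@np.array([s[0],-s[1],-1]); return -E[:3,:3].T@E[:3,3],v
def atz(cam,uv,z):
    o,v=ray(cam,uv); return o+v*(z-o[2])/v[2]
E
python3 - <<'E'
from h import *
for c in('top','side'):
    save(c,c+'0'); k=vision.calibration(c); E=np.array(k['extrinsics']); print(c,k['mtx'],k['k1'],-E[:3,:3].T@E[:3,3])
    for l in 'hob milk_pan milk_pan_tip red_pan red_pan_tip pot caddy ladle skimmer masher ladle_hook skimmer_hook masher_hook mug pea_tin salt zone_left zone_right zone_rear'.split():
        print(l,[(np.round(r['rect'],1).tolist(),round(r['p'],2)) for r in recognise(l,c)[:2]])
E
```

```text
pics
top [[515.26834324   0.         321.52127142]
 [  0.         515.26834324 200.58299023]
 [  0.           0.           1.        ]] -0.09142856746517611 [-0.04201484 -0.08712445  1.84898934]
hob [([272.4, 186.4, 142.8, 104.2], 0.82), ([163.7, 249.3, 28.0, 26.7], 0.22)]
milk_pan [([304.2, 213.9, 30.0, 53.2], 0.84)]
milk_pan_tip [([305.5, 212.9, 30.8, 53.9], 0.87)]
red_pan [([234.9, 207.9, 32.1, 48.8], 0.77), ([162.7, 249.7, 24.7, 29.2], 0.25)]
red_pan_tip [([236.1, 208.7, 33.4, 53.3], 0.57)]
pot [([278.4, 155.2, 65.5, 53.3], 0.97), ([236.1, 208.1, 28.4, 55.2], 0.44)]
caddy [([408.1, 231.8, 43.6, 53.2], 0.55), ([234.9, 208.1, 34.1, 56.6], 0.3)]
ladle [([405.1, 243.9, 12.6, 11.8], 0.44)]
skimmer [([389.0, 230.6, 22.3, 14.6], 0.47), ([235.4, 208.6, 31.1, 48.9], 0.21)]
masher [([423.2, 228.8, 21.8, 18.7], 0.58)]
ladle_hook [([406.2, 246.9, 14.5, 8.6], 0.64)]
skimmer_hook [([390.9, 228.2, 16.1, 21.1], 0.66), ([162.4, 250.4, 26.2, 31.8], 0.49)]
masher_hook [([424.2, 228.7, 18.8, 18.4], 0.5), ([163.3, 252.2, 29.8, 25.6], 0.31)]
mug [([304.4, 214.3, 30.0, 54.3], 0.7), ([162.1, 250.2, 26.9
[... 892 characters left out ...]
0.94)]
ladle [([318.3, 250.4, 11.6, 30.9], 0.73)]
skimmer [([328.8, 240.5, 9.7, 53.4], 0.81), ([343.6, 271.4, 69.9, 75.7], 0.47)]
masher [([355.0, 258.7, 9.0, 33.6], 0.65)]
ladle_hook [([324.3, 254.8, 22.8, 37.1], 0.61)]
skimmer_hook [([326.6, 243.3, 13.3, 54.2], 0.72)]
masher_hook [([358.1, 258.7, 10.4, 32.8], 0.58)]
mug [([215.5, 168.9, 13.8, 20.2], 0.48)]
pea_tin [([373.1, 328.6, 32.7, 38.7], 0.58), ([324.1, 200.5, 120.8, 82.4], 0.53)]
salt [([412.0, 292.1, 19.7, 29.8], 0.65)]
zone_left [([327.2, 202.9, 125.2, 82.7], 0.6), ([280.1, 174.0, 30.5, 24.6], 0.57)]
zone_right [([323.1, 203.3, 123.7, 80.8], 0.92), ([342.9, 268.3, 70.5, 78.8], 0.53)]
zone_rear [([325.4, 201.4, 124.2, 78.3], 0.93)]
```

Run:
```python
import cv2
a=cv2.imread('pics/top0.png')[115:295,140:480]; b=cv2.imread('pics/side0.png')[140:360,200:440]
cv2.imwrite('pics/t0c.png',cv2.resize(a,(793,420),interpolation=cv2.INTER_CUBIC)); cv2.imwrite('pics/s0c.png',cv2.resize(b,(654,600),interpolation=cv2.INTER_CUBIC))
```

```text
(no output)
```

View pics/t0c.png

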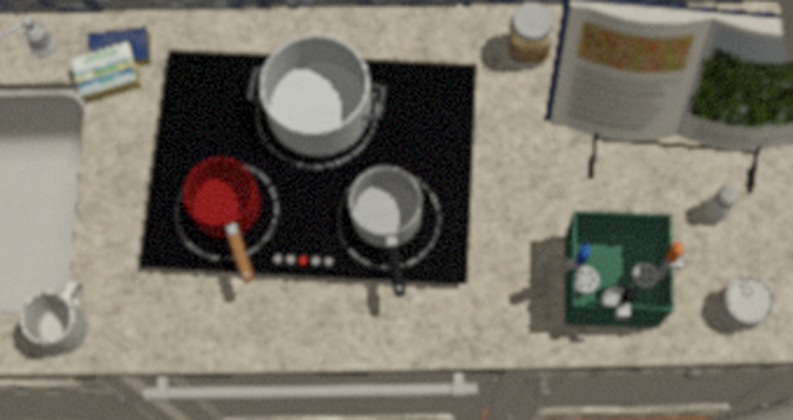

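View pics/s0c.png

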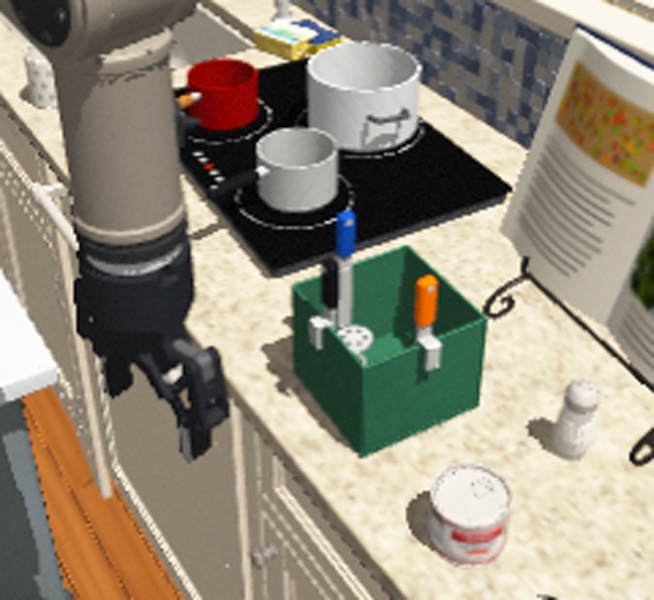

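Run:
```python
from h import *
f=lambda x,y:(140+x/2.3324,115+y/2.3333)
hb=np.array([atz('top',f(*p),.028) for p in [(170,52),(475,66),(466,283),(141,268)]]); print('corners',hb.round(3).tolist())
c=hb.mean(0); yaw=np.degrees(np.arctan2(*(hb[0]-hb[1])[[1,0]]))-90; print('hob',c,yaw, np.linalg.norm(hb[0]-hb[1]),np.linalg.norm(hb[0]-hb[3]))
for n,p,z in [('redc',(222,194),.103),('redtip',(246,275),.09),('milkc',(387,201),.103),('milktip',(399,289),.09),('pot',(316,90),.133),('cadBL',(573,213),.125),('cadBR',(670,213),.125),('cadFR',(670,320),.125),('cadFL',(567,320),.125),('skimgrip',(584,248),.19),('masher',(677,245),.19),('ladle',(627,290),.19),('mug',(50,320),.09),('salt',(726,190),.09)]: print(n,atz('top',f(*p),z).round(3))
```

```text
corners [[0.842, 0.322, 0.028], [0.807, -0.189, 0.028], [0.435, -0.163, 0.028], [0.467, 0.348, 0.028]]
hob [0.63775016 0.07955006 0.028     ] -3.951218058379993 0.5117953696843458 0.375762850880968
redc [0.563 0.211 0.103]
redtip [0.437 0.172 0.09 ]
milkc [ 0.547 -0.043  0.103]
milktip [ 0.411 -0.059  0.09 ]
pot [0.721 0.066 0.133]
cadBL [ 0.516 -0.324  0.125]
cadBR [ 0.513 -0.471  0.125]
cadFR [ 0.348 -0.458  0.125]
cadFL [ 0.351 -0.306  0.125]
skimgrip [ 0.441 -0.328  0.19 ]
masher [ 0.444 -0.463  0.19 ]
ladle [ 0.378 -0.386  0.19 ]
mug [0.37  0.468 0.09 ]
salt [ 0.561 -0.57   0.09 ]
```

```bash
cat > fit.py <<'E'
from h import *
from scipy.optimize import minimize
from scipy.ndimage import map_coordinates
T=np.linspace(0,2*np.pi,120,endpoint=False)
def circ(r,z): return np.c_[r*np.cos(T),r*np.sin(T),0*T+z]
def rect(a,b,z):
    c=np.array([[a,b],[a,-b],[-a,-b],[-a,b],[a,b]]); return np.vstack([np.c_[np.linspace(c[i],c[i+1],60),np.full(60,z)] for i in range(4)])
def put(P,p):
    x,y,th=p; c,s=np.cos(th),np.sin(th); return np.c_[x+c*P[:,0]-s*P[:,1],y+s*P[:,0]+c*P[:,1],P[:,2]]
def grad(im,s):
    b=[cv2.GaussianBlur(im[:,:,i].astype(float),(0,0),s) for i in range(3)]
    return sum(np.hypot(cv2.Sobel(c,-1,1,0),cv2.Sobel(c,-1,0,1)) for c in b)
def fit(P,p0,ims,yaw=False,sc=.008):
    p=np.array(p0,float)
    for s,k in ((2,1),(1,.4),(.6,.2)):
        G={c:grad(im,s) for c,im in ims.items()}
        def f(q):
            q=np.array([q[0],q[1],q[2] if yaw else p0[2]]); t=0
            for c,g in G.items():
                uv=proj(c,put(P,q)); t-=map_coordinates(g,[uv[:,1],uv[:,0]],order=1).mean()
            return t
        n=3 if yaw else 2; d=np.diag([sc*k,sc*k,.04*k])[:n,:n]; x0=p[:n]
        r=minimize(f,x0,method='Nelder-Mead',options=dict(initial_simplex=np.vstack([x0-d.sum(0)/3,x0-d.sum(0)/3+d]))); p[:n]=r.x
    return p
def draw(im,cam,curves,box,sc):
    x0,y0,x1,y1=box; o=cv2.resize(im[y0:y1,x0:x1,::-1],None,fx=sc,fy=sc,interpolation=cv2.INTER_CUBIC)
    for P in curves:
        for u,v in proj(cam,P): cv2.circle(o,(int((u+.5-x0)*sc-.5),int((v+.5-y0)*sc-.5)),0,(0,255,255),-1)
    return o
HOB=rect(.19,.26,.028); POT=np.vstack([circ(.085,.133),circ(.081,.133)]); PAN=circ(.055,.103); CAD=np.vstack([rect(.075,.075,.125),rect(.071,.071,.125)])
def handle(x,y,th): return put(np.array([[a,b,.096] for a in np.linspace(.068,.15,30) for b in(-.009,.009)]),(x,y,th))
E
python3 - <<'E'
from fit import *
I={c:vision.grab_frame(c) for c in('top','side')}
r=np.radians
res={}
for n,P,p0,y in [('hob',HOB,(.64,.08,r(-4)),1),('pot',POT,(.721,.066,0),0),('red',PAN,(.563,.211,0),0),('milk',PAN,(.547,-.043,0),0),('cad',CAD,(.435,-.39,r(-4)),1)]:
    out=[]
    for ims in (I,{'top':I['top']},{'side':I['side']}):
        out.append(fit(P,p0,ims,y))
    res[n]=out[0]; print(n,*[o.round(4).tolist() for o in out])
C=[put(HOB,res['hob']),put(POT,res['pot']),put(PAN,res['red']),put(PAN,res['milk']),put(CAD,res['cad'])]
for n,tip in(('red',(.437,.172)),('milk',(.411,-.059))):
    th=np.arctan2(tip[1]-res[n][1],tip[0]-res[n][0]); print(n,np.degrees(th)); C.append(handle(*res[n][:2],th))
cv2.imwrite('pics/ov1.png',draw(I['top'],'top',C,(195,120,445,275),3.2))
cv2.imwrite('pics/ov1s.png',draw(I['side'],'side',C,(255,140,400,320),3.3))
E
```

```text
hob [0.6383, 0.0827, -0.0713] [0.6383, 0.0833, -0.0702] [0.6357, 0.0561, -0.0699]
pot [0.7325, 0.0743, 0.0] [0.7316, 0.0746, 0.0] [0.7336, 0.0735, 0.0]
red [0.569, 0.2152, 0.0] [0.5569, 0.1843, 0.0] [0.5684, 0.214, 0.0]Traceback (most recent call last):
  File "<stdin>", line 8, in <module>
  File "fit.py", line 23, in fit
    r=minimize(f,x0,method='Nelder-Mead',options=dict(initial_simplex=np.vstack([x0-d.sum(0)/3,x0-d.sum(0)/3+d]))); p[:n]=r.x
    res = _minimize_neldermead(fun, x0, args, callback, bounds=bounds,
                               **options)
    fxcc = func(xcc)
    fx = function(np.copy(x), *(wrapper_args + args))
  File "fit.py", line 20, in f
    uv=proj(c,put(P,q)); t-=map_coordinates(g,[uv[:,1],uv[:,0]],order=1).mean()
  File "h.py", line 6, in proj
    c=vision.calibration(cam);P=np.atleast_2d(P);E=np.array(c['extrinsics']);q=P@E[:3,:3].T+E[:3,3]
ValueError: time passes only in moves, steps and waits
```

```bash
sed -i "s/vision.calibration(cam)/K(cam)/; 2a import functools\nK=functools.cache(lambda c: vision.calibration(c))" h.py
python3 - <<'E'
from fit import *
I={c:vision.grab_frame(c) for c in('top','side')}
r=np.radians
res={}
for n,P,p0,y in [('hob',HOB,(.64,.08,r(-4)),1),('pot',POT,(.731,.074,0),0),('red',PAN,(.566,.213,0),0),('milk',PAN,(.55,-.042,0),0),('cad',CAD,(.435,-.39,r(-4)),1)]:
    out=[fit(P,p0,ims,y) for ims in (I,{'top':I['top']},{'side':I['side']})]
    res[n]=out[0]; print(n,*[o.round(4).tolist() for o in out])
C=[put(HOB,res['hob']),put(POT,res['pot']),put(PAN,res['red']),put(PAN,res['milk']),put(CAD,res['cad'])]
for n,tip in(('red',(.437,.172)),('milk',(.411,-.059))):
    th=np.arctan2(tip[1]-res[n][1],tip[0]-res[n][0]); print(n,np.degrees(th)); C.append(handle(*res[n][:2],th))
cv2.imwrite('pics/ov1.png',draw(I['top'],'top',C,(195,120,445,275),3.2))
cv2.imwrite('pics/ov1s.png',draw(I['side'],'side',C,(255,140,400,320),3.3))
print(robot.current_time_s())
E
```

```text
hob [0.6383, 0.0827, -0.0716] [0.6383, 0.0833, -0.0702] [0.6358, 0.0561, -0.0699]
pot [0.7325, 0.0743, 0.0] [0.7316, 0.0746, 0.0] [0.7336, 0.0735, 0.0]
red [0.569, 0.2153, 0.0] [0.5703, 0.2193, 0.0] [0.5684, 0.214, 0.0]
milk [0.5511, -0.037, 0.0] [0.5531, -0.0368, 0.0] [0.5476, -0.0382, 0.0]
cad [0.4429, -0.3945, -0.0554] [0.4429, -0.3931, -0.0602] [0.4428, -0.3948, -0.0524]
red -161.8289019127532
milk -171.0784294773934
2.2
```

View pics/ov1.png

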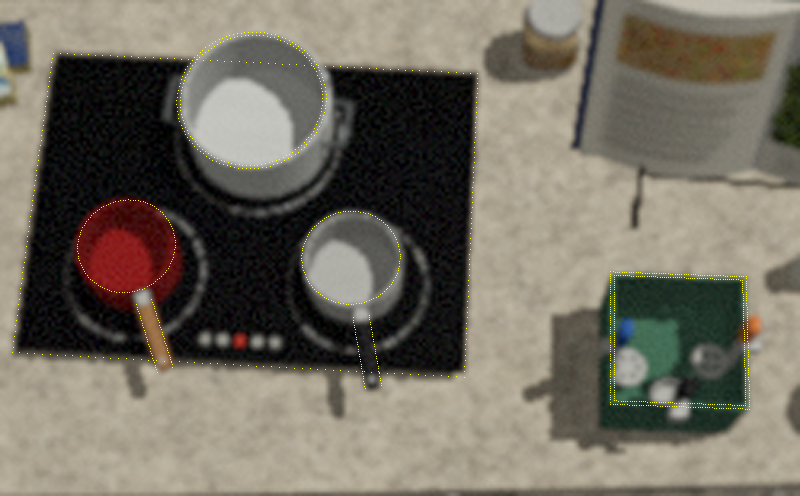

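View pics/ov1s.png

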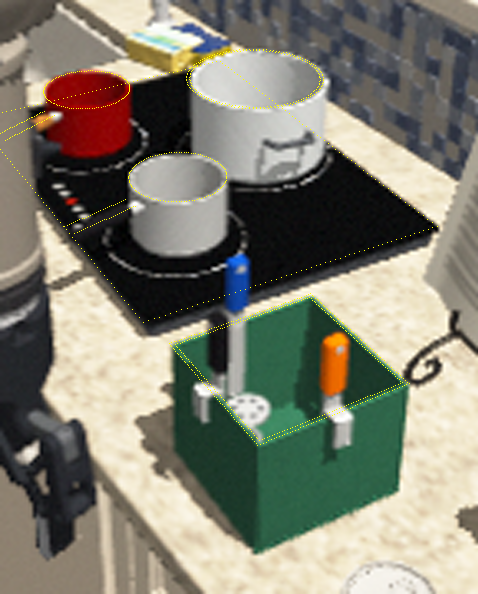

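```bash
cat > pan.py <<'E'
from h import *
def way(c0,c1,a0,a1,off,n=8):
    W=[]
    for t in np.linspace(0,1,n+1):
        c=np.array(c0)*(1-t)+np.array(c1)*t; a=a0*(1-t)+a1*t
        W.append(([*(c+.115*np.array([np.cos(np.radians(a)),np.sin(np.radians(a))])),.086],[180,0,a+off]))
    return W
RED=((.569,.2153),(.5578,.2188),198.2,39); MILK=((.551,-.037),(.5392,-.0406),188.9,309)
E
python3 - <<'E'
from pan import *
for nm,w in(('red',RED),('milk',MILK)):
    for off in(0,180,-180,-360):
        s=[]
        for p,o in way(*w,off,4):
            q=robot.inverse_kinematics(p,o); s.append(None if q is None else np.round(q).astype(int).tolist())
        print(nm,off,s)
E
```

```text
red 0 [[16, 30, -51, 106, 27, 57, 61], [4, 33, -49, 101, 28, 59, 13], [-3, 40, -47, 89, 31, 65, -29], [-6, 46, -45, 76, 33, 70, -64], [-3, 51, -45, 68, 35, 74, -97]]
red 180 [[10, 26, -42, 107, 21, 55, -114], [9, 36, -56, 101, 33, 61, -171], [4, 47, -62, 89, 43, 71, 143], [1, 54, -62, 76, 47, 77, 108], [3, 57, -62, 68, 49, 81, 76]]
red -180 [[10, 26, -42, 107, 21, 55, -114], [9, 36, -56, 101, 33, 61, -171], [4, 47, -62, 89, 43, 71, 143], [1, 54, -62, 76, 47, 77, 108], [3, 57, -62, 68, 49, 81, 76]]
red -360 [[16, 30, -51, 106, 27, 57, 61], [4, 33, -49, 101, 28, 59, 13], [-3, 40, -47, 89, 31, 65, -29], [-6, 46, -45, 76, 33, 70, -64], [-3, 51, -45, 68, 35, 74, -97]]
milk 0 [[44, 22, -48, 114, 20, 52, 85], [58, 32, -62, 110, 33, 59, 111], [57, 38, -62, 102, 38, 64, 142], [19, 29, -7, 94, 4, 57, -161], [19, 35, -13, 86, 8, 61, -137]]
milk 180 [[34, 19, -35, 115, 14, 51, -89], [36, 21, -31, 110, 13, 52, -52], [39, 27, -32, 102, 17, 56, -22], [40, 35, -38, 93, 24, 61, 4], [39, 42, -46, 85, 32, 66, 27]]
milk -180 [[34, 19, -35, 115, 14, 51, -89], [36, 21, -31, 110, 13, 52, -52], [39, 27, -32, 102, 17, 56, -22], [40, 35, -38, 93, 24, 61, 4], [39, 42, -46, 85, 32, 66, 27]]
milk -360 [[44, 22, -48, 114, 20, 52, 85], [58, 32, -62, 110, 33, 59, 111], [57, 38, -62, 102, 38, 64, 142], [19, 29, -7, 94, 4, 57, -161], [19, 35, -13, 86, 8, 61, -137]]
```

```bash
cat >> pan.py <<'E'
def swing(w,off):
    W=way(*w,off,10); p,o=W[0]; up=lambda p,z:[p[0],p[1],z]
    fingers.gripper_to(.6)
    robot.move_to(up(p,.2),o); print('stop',robot.line_to(p,velocity=.12,f_stop=12))
    fingers.gripper_to(0,40); print('gap',robot.current_finger_gap(),robot.current_contact_force())
    for p,o in W[1:]: robot.line_to(p,o,velocity=.12)
    print('F',robot.current_contact_force())
    fingers.gripper_to(.5); robot.line_to(up(p,.22),velocity=.15)
E
python3 - <<'E'
from pan import *
p=robot.current_tool_pos(); robot.line_to([p[0],p[1],.36])
swing(MILK,180); swing(RED,0)
q=robot.current_tool_pos(); print(q,robot.current_eef_rot(),robot.current_time_s())
robot.move_to([.42,-.2,.34],[180,0,90])
save('top','t2'); save('side','s2'); print(robot.current_time_s())
E
```

```text
stop False
gap 0.20130294883845562 [ 0.07364607 -1.1330986   4.57330159]
F [ 2.36192744 -4.31102482  5.29682386]
stop False
gap 0.2024936806484139 [-0.75859714 -0.30000741  2.47622983]
F [1.94818126 1.48674032 4.82514537]
[0.64660083 0.29081454 0.21864563] [-1.79976397e+02  1.37722740e-01  3.90078315e+01] 20.8417
22.9417
```

```bash
cat > look.py <<'E'
from fit import *
def look(tag,red=(.5578,.2188),milk=(.5392,-.0406),ra=39,ma=-51,pot=(.7325,.0743,0)):
    I={c:save(c,f'{c}_{tag}') for c in('top','side')}
    R=fit(PAN,(*red,0),I);M=fit(PAN,(*milk,0),I);P=fit(POT,pot,I)
    print('red',R.round(4),'milk',M.round(4),'pot',P.round(4))
    C=[put(POT,P),put(PAN,R),put(PAN,M),handle(*R[:2],np.radians(ra)),handle(*M[:2],np.radians(ma))]
    a=draw(I['top'],'top',C,(195,120,395,240),3.9); b=draw(I['side'],'side',C,(255,140,400,240),3)
    cv2.imwrite(f'pics/L{tag}.png',np.vstack([cv2.resize(a,(520,312)),np.pad(b[:285],((0,0),(0,520-b.shape[1]),(0,0)))]))
    print(robot.current_time_s())
E
python3 -c "
from look import *
look('2')"
```

```text
red [0.5615 0.2188 0.    ] milk [ 0.544  -0.0431  0.    ] pot [0.7325 0.0743 0.    ]
23.0417
```

View pics/L2.png

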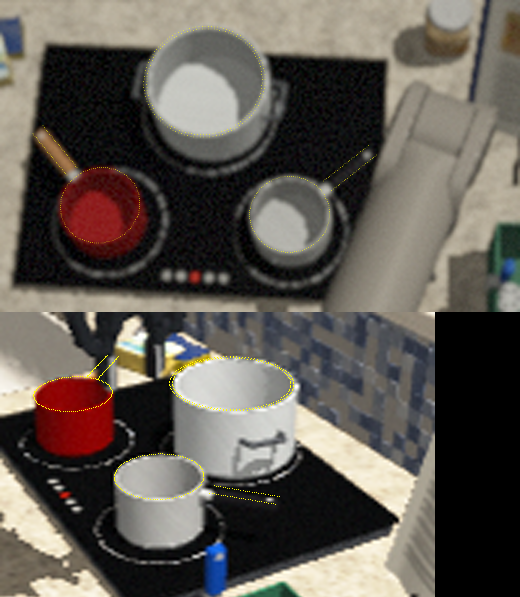

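Run:
```python
from fit import *
cad=(.4429,-.3945,-.0554)
G=put(np.array([[-.0645,0,.1725],[0,.0645,.1725],[0,-.0645,.1725]]),cad); print(G.round(4))
for c in('top','side'):
    im=cv2.imread(f'pics/{c}0.png').astype(int); B,Gn,R=im[:,:,0],im[:,:,1],im[:,:,2]
    print(c,'pred',proj(c,G).round(1).tolist())
    for n,m,e in(('blue',(B>R+60)&(B>Gn+40),G[1]),('orange',(R>B+90)&(Gn>B+10)&(R>Gn+50),G[2]),('black',im.max(2)<40,G[0])):
        u=proj(c,e)[0]; y,x=np.nonzero(m); k=np.hypot(x-u[0],y-u[1])<(18 if n!='black' else 13); print(n,k.sum(),x[k].mean().round(1),y[k].mean().round(1),x[k].min(),x[k].max(),y[k].min(),y[k].max())
a=cv2.imread('pics/top0.png')[210:265,375:440]; b=cv2.imread('pics/side0.png')[220:310,300:385]
cv2.imwrite('pics/cad.png',np.hstack([cv2.resize(a,(390,330),interpolation=3),cv2.resize(b,(312,330),interpolation=3)]))
```

```text
[[ 0.3785 -0.3909  0.1725]
 [ 0.4465 -0.3301  0.1725]
 [ 0.4393 -0.4589  0.1725]]
top pred [[409.5, 240.4], [390.3, 221.3], [428.1, 222.7]]
blue 18 390.4 222.5 389 392 220 225
orange 14 430.1 221.1 429 431 219 223
black 25 409.7 241.8 407 416 239 249
side pred [[321.9, 243.6], [330.0, 224.9], [355.1, 249.1]]
blue 111 326.5 225.1 323 330 217 233
orange 134 355.9 249.9 352 360 241 259
black 104 320.4 242.5 314 323 231 252
```

View pics/cad.png

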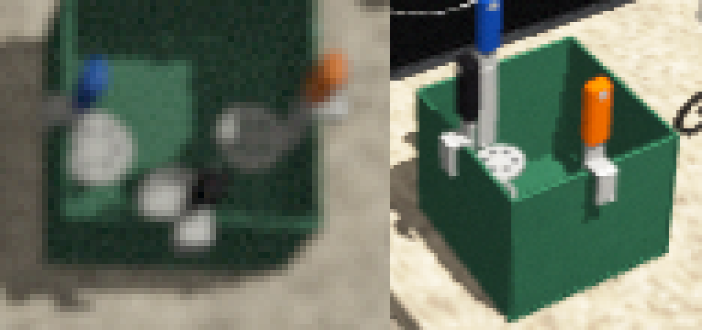

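```bash
cat > ut.py <<'E'
from h import *
POTC=np.array([.7325,.0743]); Z0=.136 # TCP above utensil origin
def rot(a): a=np.radians(a); return np.array([np.cos(a),np.sin(a)])
def pick(g,yaw,off=0):
    o=[180,0,yaw+90+off]; fingers.gripper_to(.5)
    robot.move_to([*g,.31],o); print('stop',robot.line_to([*g,.04+Z0],velocity=.12,f_stop=8))
    fingers.gripper_to(0,40); print('gap',robot.current_finger_gap()); robot.line_to([*g,.165+Z0],velocity=.15)
def place(phi,dr=0,off=0,fine=False):
    o=[180,0,phi+90+off]; p=POTC+(.083+dr-.0085)*rot(phi); z=.048+Z0
    (robot.line_to)([*p,z+.117],o,velocity=.05 if fine else .2); robot.line_to([*p,z+.035],velocity=.15)
    s=robot.line_to([*p,z-.004],velocity=.04,f_stop=2.5); h=robot.current_tool_pos()[2]-z
    print('contact',s,'height err mm',h*1e3,robot.current_contact_force()); return h
def release():
    fingers.gripper_to(.45); p=robot.current_tool_pos(); robot.line_to([p[0],p[1],.31],velocity=.15)
E
python3 - <<'E'
from ut import *
for n,g,y,phi in(('sk',(.441,-.331),86.8,120),('la',(.3765,-.391),176.8,176.8),('ma',(.442,-.460),-93.2,-120)):
    for off in(0,180):
        print(n,off,[None if q is None else np.round(q).astype(int).tolist() for q in(robot.inverse_kinematics([*g,.176],[180,0,y+90+off]),robot.inverse_kinematics([*(POTC+.0745*rot(phi)),.3],[180,0,phi+90+off]))])
E
```

```text
sk 0 [[42, 21, -9, 93, 4, 66, 119], [0, 41, -32, 48, 20, 96, 98]]
sk 180 [[31, 21, 6, 93, -2, 66, -56], [-7, 39, -14, 48, 9, 94, -77]]
la 0 [[0, 32, 65, 96, -30, 72, -112], [10, 35, -36, 59, 20, 92, 157]]
la 180 [[42, 20, 3, 94, -1, 66, 42], [3, 33, -20, 59, 11, 90, -18]]
ma 0 [[38, 31, 11, 78, -6, 72, -44], [-2, 36, -1, 52, 0, 92, -122]]
ma 180 [[49, 31, -7, 78, 4, 72, 129], [8, 37, -22, 51, 13, 93, 51]]
```

Run:
```python
from ut import *
pick((.441,-.331),86.8,180); h=place(120,off=180)
save('side','s3'); save('top','t3')
a=cv2.imread('pics/side_2.png'); b=cv2.imread('pics/s3.png')[130:260,255:400]; c=cv2.imread('pics/t3.png')[110:260,220:420]
cv2.imwrite('pics/c3.png',np.hstack([cv2.resize(b,(446,400),interpolation=3),cv2.resize(c,(350,400),interpolation=3)]))
print(robot.current_time_s())
```

```text
stop False
gap 0.15806919060639918
contact False height err mm -2.600937790973062 [ 4.01395159 -3.84976122  1.62102832]
31.8667
```

View pics/c3.png

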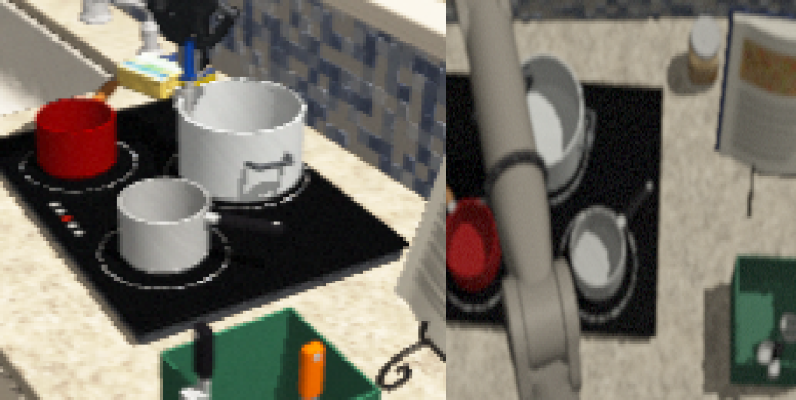

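```bash
python3 - <<'E'
from ut import *
release(); print(robot.current_contact_force())
robot.move_to([.40,-.38,.34],[180,0,-93.2])
print(robot.current_contact_force(),robot.current_time_s())
E
python3 -c "
from look import *
look('4')
c=cv2.imread('pics/side_4.png')[130:200,300:380]; d=cv2.imread('pics/top_4.png')[115:195,235:320]
cv2.imwrite('pics/c4.png',np.hstack([cv2.resize(c,(400,350),interpolation=3),cv2.resize(d,(372,350),interpolation=3)]))"
```

```text
[ 0.26889971 -0.3028141  -0.64104612]
[0.99698009 0.30222749 0.51691611] 35.3833
red [0.5614 0.2186 0.    ] milk [ 0.5436 -0.043   0.    ] pot [0.7315 0.0742 0.    ]
35.4833
```

View pics/c4.png

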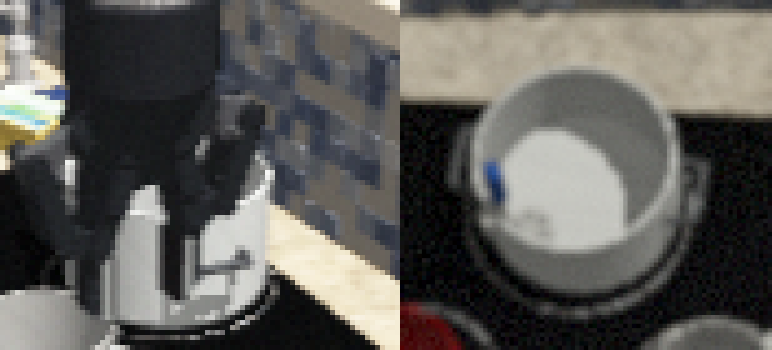

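```bash
python3 - <<'E'
from ut import *
import sys
for g,y,off,phi in(((.3765,-.391),176.8,-180,176.8),((.442,-.460),-93.2,0,-120)):
    pick(g,y,off); h=place(phi,dr=-.0015,off=off)
    if h>.006: print('high'); break
    release(); print(robot.current_time_s())
else:
    robot.move_to([.35,-.45,.40],[180,0,-93.2])
E
python3 -c "
from look import *
look('5')
c=cv2.imread('pics/side_5.png')[120:320,255:400]; d=cv2.imread('pics/top_5.png')[115:265,195:445]
cv2.imwrite('pics/c5.png',np.hstack([cv2.resize(c,(326,450),interpolation=3),cv2.resize(d,(470,450),interpolation=3)]))"
```

```text
stop False
gap 0.15635748863105603
contact True height err mm 0.8880355392156258 [-1.09805425  0.29799472  4.12827183]
46.6583
stop False
gap 0.15905648756861762
contact True height err mm 23.78155851491723 [-0.66909613 -0.31934701 -1.0716407 ]
high
red [0.5614 0.2187 0.    ] milk [ 0.5427 -0.0459  0.    ] pot [0.7415 0.0709 0.    ]
55.6667
```

View pics/c5.png

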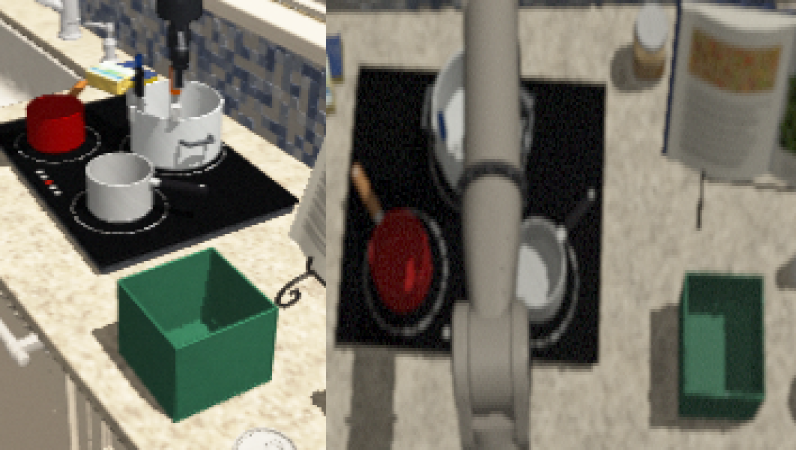

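```bash
python3 - <<'E'
from ut import *
p=robot.current_tool_pos(); robot.line_to([p[0],p[1],.301]); robot.line_to([.52,-.30,.31],velocity=.25); print(robot.current_time_s())
E
python3 -c "
from look import *
look('6')
c=cv2.imread('pics/side_6.png')[120:220,255:400]; d=cv2.imread('pics/top_6.png')[115:195,235:320]
cv2.imwrite('pics/c6.png',np.hstack([cv2.resize(c,(435,300),interpolation=3),cv2.resize(d,(318,300),interpolation=3)]))
for ims in('top','side'): print(fit(POT,(.733,.0743,0),{ims:cv2.imread(f'pics/{ims}_6.png')[:,:,::-1]}))"
```

```text
58.0167
red [0.5612 0.2183 0.    ] milk [ 0.5468 -0.0427  0.    ] pot [0.7308 0.074  0.    ]
58.1167
[0.73119566 0.07482355 0.        ]
[0.73029269 0.06907207 0.        ]
```

View pics/c6.png

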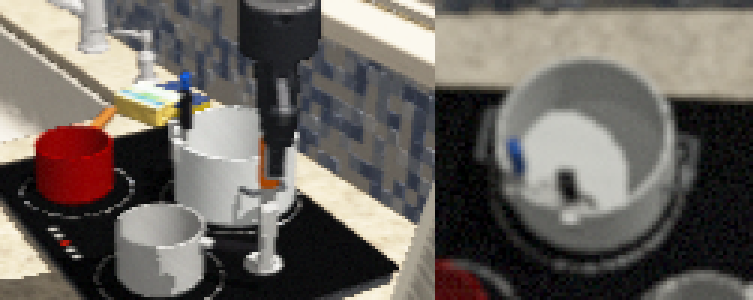

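```bash
python3 - <<'E'
import ut
from ut import *
ut.POTC=np.array([.7308,.0725])
h=place(-120,0,0)
if h>.006: print('high')
else:
    release(); robot.move_to([.40,-.42,.38],[180,0,-93.2]); print(robot.current_time_s())
E
python3 -c "
from look import *
look('7')
c=cv2.imread('pics/side_7.png')[120:220,255:400]; d=cv2.imread('pics/top_7.png')[115:235,200:350]
cv2.imwrite('pics/c7.png',np.hstack([cv2.resize(c,(420,290),interpolation=3),cv2.resize(d,(362,290),interpolation=3)]))"
```

```text
contact True height err mm 1.0626576531522491 [-0.60122189 -0.40113831  4.39619835]
64.7583
red [0.5611 0.2181 0.    ] milk [ 0.544 -0.043  0.   ] pot [0.7295 0.074  0.    ]
64.8583
```

View pics/c7.png

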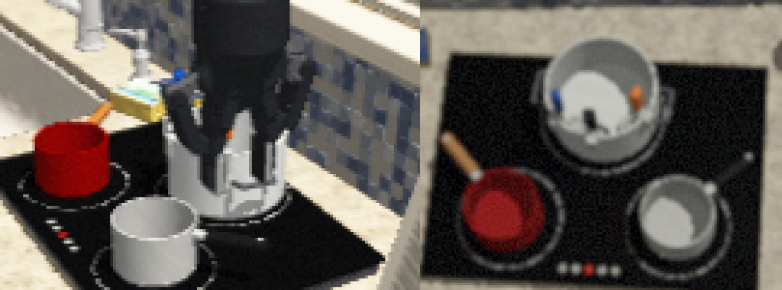

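Run:
```python
from look import *
robot.move_to([.2,-.5,.38],[180,0,-93.2]); robot.pause(4)
look('8')
c=cv2.imread('pics/side_8.png')[120:220,255:400]; d=cv2.imread('pics/top_8.png')[115:235,200:350]
cv2.imwrite('pics/c8.png',np.hstack([cv2.resize(c,(435,300),interpolation=3),cv2.resize(d,(362,300),interpolation=3)]))
```

```text
red [0.7569 0.2611 0.    ] milk [ 0.5474 -0.0407  0.    ] pot [0.7303 0.0743 0.    ]
69.825
```

View pics/c8.png

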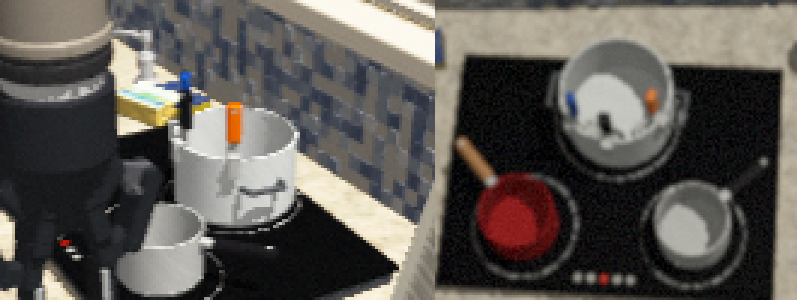

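```bash
python3 -c "
from h import *
print(workorder.close_job())"
```

```text
the job is handed in; nothing more can be done
None
```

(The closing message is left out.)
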